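# Unlock the napkin dispenser with its flat key and hold the lid open for refilling

## Robot

A 6-joint arm with a two-finger parallel gripper is mounted at the origin on a cart in front of the work surface, level with it; the furniture and walls round the work are solid. World frame = base frame: x ahead of the robot, y to its left, z up, the work surface at z = 0. Lengths are in mm, angles in rad, forces in N, time in s.
With the tool pointing down it reaches from about 250 to 775 mm from the base axis. Payload 4 kg.
Tool frame: the origin (TCP) lies midway between the tips of the shut fingers; the grasp point (between the pads) lies 19 mm behind it (ctrl.tcp_to_grasp is the distance from the TCP to the grasp point, in mm); z points along the fingers, y is the line along which they close (so a half turn about z gives the same grasp; the last joint's range is limited). The gripper opens to 85 mm and grips with 20 to 120 N. Pads are 22 mm wide; open, the fingers measure 114 mm over their backs; the gripper's body (76 mm by 85 mm) begins 54 mm behind the grasp point. The pads swing forward as they close: fully open they stand 13 mm farther back than shut.
Start: joints at [1.16, 0.087, 1.371, -0, 1.684, -0.103], TCP at [166.64, 524.169, 192.241] pointing down, gripper open.
Joint ranges: [-3.1, 3.1], [-0.76, 2.03], [0.27, 2.55], [-1.08, 4.22], [0.17, 2.65], [-2.57, 2.57]. Speed limits (rad/s): [2.79, 2.79, 3.14, 3.14, 3.14, 3.14].

## Interface

Orientations are given as [roll, pitch, yaw] about the fixed x, y, z axes, in that order (R = Rz(yaw) Ry(pitch) Rx(roll)).
In Python, from station import ctrl gives the robot as it stands. The module is installed in compiled form; this text tells all that it offers.
- The arm moves only by the tool send_rows, never from a script. Its arguments are lists of equal length, an entry for each row: "delta_pos": the shift along the tool's x, y, z in mm, a list of three; "delta_rot": the turn, a rotation vector about the tool's x, y, z in rad, a list of three; "fingers": the finger opening in mm, from 0 to 85.4. A call has 1 to 12 rows; each row is the pose to reach, as a shift and turn from the pose commanded when the call began, along the tool's axes at that moment; what a row does not reach only later rows make up. A row lasts 1/10 s, in which the tool goes at most 50 mm and 8.59 degrees, less where a joint would pass 70% of its speed; a pose out of reach is approached as far as the arm can. A call with a gripper value outside its range is refused whole. The fingers move at their own pace and stop on an object; the grip force is fixed at half the most. Time passes only in rows, so rows that repeat a pose let the fingers close. It gives the time, the measured TCP pose, the force, the opening and the grip force at its end, in the units of the state.
- ctrl.state(): the state, without advancing time (a new reading comes with each control period).
- ctrl.snapshot(name): name is "scene" or "top" or "wrist"; returns (picture, depth): 384x512x3 uint8, red, green, blue; 384x512 float32, mm along the optical axis (not along the pixel's ray), 0 where there is no reading.
- ctrl.camera_model(name): a dict with "fx", "fy", "cx", "cy" (pixels), "R" (3x3) and "t" (3): a world point X has camera coordinates R X + t. Camera axes: x right, y down, z forward; pixel columns grow to the right and rows downward; lengths in mm; the calibration is good to about 2 mm. A picture is of the moment at which its call begins: read the wrist's pose just before it. camera_model takes no time and is no camera call; for the wrist camera it gives the pose at the moment of the call.
- ctrl.job_done(): hands the job in; it is judged then, once.
The state is a dict: "t": time; "joints": joint angles; "qvel": joint speeds; "tau": joint torques, N m; "ee_pos": TCP position; "tool_rot": TCP orientation; "contact_force": force on the tool from outside, world axes, zero at the start; "moment": the same for the moment, N m; "width": finger opening in mm; "finger_force": force on a finger pad.
Only numpy, scipy, OpenCV 4.12 (cv2) and the standard library are available. Lean on these libraries where they do the work, as an engineer would, in place of code of your own. Each camera call takes 0.05 s, during which the arm holds its last target. There are 200 camera calls.

## Task

A colleague is about to refill the napkin dispenser: take the flat orange-handled key out of its wooden block, push the blade straight down into the slot of the dispenser's black lock until the handle sits on the lock, which draws the catch back, and leave the key standing in there. Then lift the lid by its front bar and hold it open at 60 degrees, no farther, so that it stays clear of what stands behind. The lid falls shut by itself, so finish while still holding it there by the bar, with everything else left where it stands.

Things in the scene. Friction and masses are not known exactly. Their poses are not given: they have to be found in the camera images.
- key: Flat service key, upright: orange handle 34 wide (own x) x 12 thick (own y) x 42 mm high above a steel blade 24 wide x 5 thick x 45 mm long, its tip eased; 60 g. Origin: centre of the shoulder, where the blade leaves the handle's underside; +z up the handle. At the start the blade stands in the block's slot, shoulder on the block's top; pull it straight up 50 mm to free it.
- key_block: Fixed dark wooden block, 80 (x) x 95 (y) x 52 mm high, that holds the key; two empty round holes beside it. Origin: centre of the underside, +z up. Its key slot is centred at own x 0, y +10 mm, on top.
- dispenser: Fixed open-topped metal napkin dispenser, rim 105 mm high. Origin: underneath the bay's centre, z up, -x side (bar side) towards the robot. Bay x -70..+70, y -85..+85 mm; black lock housing on its right, y -85..-140, flat top also 105 mm high. Lid closed covers the bay, top at 111 mm.
- slot (a point): Centre of the mouth of the lock's slot in the housing's flat black top (dispenser frame: x -10, y -101, z 105 mm), axes as the dispenser's. Slot 27 long (x) x 7 wide (y), mouth flared 2.5 mm all round, over 45 mm deep. From 18 to 32 mm down the blade wedges the spring catch aside (a push of a few N); then it slides on to the shoulder and stays by itself when released. Steel frame round the mouth.
- lid: The dispenser's flat metal lid, 142 (x) x 169 (y) x 4 mm, with a round pull bar at its front. Origin: middle of the hinge axis, which runs along the dispenser's y at the bay's far rim (dispenser frame: x +70, y 0, z 109 mm). Shut, its axes are the dispenser's; it reaches to own -x; own z is its outer normal.
- bar (a point): Centre of the lid's pull bar (lid frame: x -178, y 0, z 0 mm): round, 10 mm thick, 120 mm long along y, carried 31 mm clear of the lid's front edge on two arms at y +-52 mm, free all round between them. It turns with the lid; pinched between the fingers the bar can turn in them. About 2 N at the bar holds the lid up.
- lid_angle (a joint): Lid angle, rad: 0 shut, grows as the bar goes up and back over the hinge; 60 degrees is 1.047; stop at 1.65. Weight (0.4 kg) and a light spring close it. Locked until the catch is drawn back.
- catch_travel (a joint): Travel of the spring catch inside the lock, m: 0 locked; more than 0.0045 frees the lid; about 0.006 to 0.009 with the key fully in.
- canister: Clear canister of brown leaves with a pale lid, 82 mm wide, 128 mm high; bystander. Origin: centre of the underside.
- tin: Round steel tin with a black band under its lid, 116 mm wide, 62 mm high; bystander. Origin: centre of the underside.
- jigger: Steel double-cone jigger, 47 mm wide, 78 mm high; bystander. Origin: centre of the underside.
- mill: Small glass shaker with a grey top, 44 mm wide, 90 mm high; bystander. Origin: centre of the underside.
- sauce: Brown squeeze bottle with a pale pointed cap, 56 mm wide, 178 mm high; bystander. Origin: centre of the underside.
- tape: Roll of brown tape lying flat, 94 mm wide, 25 mm high; bystander. Origin: centre of the underside.
There are look-alikes about, which are no part of the job. Of the things that look like the key, the smallest one is meant.

How it is judged (in metres and radians):
On the way, in this order (a step that is already met when the one before it is completed fails the run):
1. the key's blade is in the lock's slot to the shoulder and the catch drawn back, the lid still shut (z of key in the frame of slot between -0.003 and 0.003 m and horizontal distance between key and slot below 0.004 m and angle between the z axis of key and the z axis of dispenser, either way round below 0.1 rad and value of joint catch_travel above 0.0052 m and value of joint lid_angle below 0.05 rad), for 0.2 s.
2. the key is left in the lock and the lid is being lifted by its bar (z of key in the frame of slot between -0.003 and 0.003 m and horizontal distance between key and slot below 0.004 m and angle between the z axis of key and the z axis of dispenser, either way round below 0.1 rad and value of joint catch_travel above 0.0052 m and value of joint lid_angle above 0.3 rad and contact force between the fingers and key below 0.1 N and contact force between the fingers and lid above 0.2 N), for 0.1 s.
At the end, for the whole second after the job is handed in: Fingers on the bar, lid still at 60 +-7 degrees (0.925 to 1.169 rad); key untouched in the lock, shoulder within 3 mm of the slot mouth in height, 4 mm sideways, upright within 0.1 rad, catch drawn back over 5.2 mm; every bystander within 20 mm of its start (value of joint lid_angle between 0.925 and 1.169 rad and velocity of joint lid_angle between -0.05 and 0.05 rad/s and contact force between the fingers and lid above 0.3 N and distance between the grasp point and bar below 0.06 m and height (world z) of bar above 0.22 m and contact force between the fingers and key below 0.1 N and z of key in the frame of slot between -0.003 and 0.003 m and horizontal distance between key and slot below 0.004 m and angle between the z axis of key and the z axis of dispenser, either way round below 0.1 rad and value of joint catch_travel above 0.0052 m and distance of each of canister, tin, jigger, mill, sauce, tape from where it was at the start of the episode below 0.02 m); the arm keeps its last pose, push and grip.
It fails at once if the lid is forced while the catch is still locked (value of joint lid_angle above 0.1 rad and value of joint catch_travel below 0.0035 m).
It fails at once if the lid is swung past 75 degrees (value of joint lid_angle above 1.31 rad).
It fails at once if a bystander is knocked (moved 30 mm or more) (distance of any of canister, tin, jigger, mill, sauce, tape from where it was at the start of the episode above 0.03 m).
It also fails if it takes over 70 s, if anything falls off the work surface, if the arm or the gripper's body presses on something with over 40 N, if the wrist force passes 120 N, or if a joint passes its speed limit or range.

## Working session

There is one attempt and no reset: what is moved stays moved. The work goes in short steps, Python scripts to look and compute and a tool call to move; the robot and the scene stay as the last step left them, time stands still between calls to the robot, and variables do not carry over. Pictures are saved under pics/ and viewed, at most 10 in all, crops included, and the job is handed in when it is done.

Besides the shell and the picture viewer there is one more tool, called after "Emit:" as name(argument=value, ...) on one line, values as JSON. send_rows: Moves the arm, as the interface text tells. Its arguments: {"type":"object","properties":{"delta_pos":{"type":"array"},"delta_rot":{"type":"array"},"fingers":{"type":"array"}},"required":["delta_pos","delta_rot","fingers"]}

```bash
mkdir -p pics
cat > h.py <<'E'
import numpy as np, cv2
from station import ctrl
def snap(n,save=None):
    m=ctrl.camera_model(n); im,d=ctrl.snapshot(n)
    m={k:np.array(v) if k in 'Rt' else v for k,v in m.items()}
    if save: cv2.imwrite('pics/'+save,cv2.cvtColor(im,cv2.COLOR_RGB2BGR)); np.savez('pics/'+save+'.npz',im=im,d=d,**m)
    return im,d,m
def load(s):
    z=np.load('pics/'+s+'.npz'); return z['im'],z['d'],z
def ray(m,u,v):
    r=m['R'].T@np.array([(u-m['cx'])/m['fx'],(v-m['cy'])/m['fy'],1.]); return -m['R'].T@m['t'],r
def plane(m,u,v,z):
    c,r=ray(m,u,v); return c+r*(z-c[2])/r[2]
def dep(m,d,u,v):
    c,r=ray(m,u,v); return c+r*d[int(v),int(u)]
def proj(m,X):
    p=m['R']@np.array(X)+m['t']; return p[0]/p[2]*m['fx']+m['cx'],p[1]/p[2]*m['fy']+m['cy']
def tri(m1,p1,m2,p2):
    a,r=ray(m1,*p1); b,s=ray(m2,*p2)
    k=np.linalg.lstsq(np.stack([r,-s],1),b-a,rcond=None)[0]
    return (a+r*k[0]+b+s*k[1])/2, np.linalg.norm(a+r*k[0]-b-s*k[1])
E
python3 - <<'E'
from h import *
for n in('scene','top','wrist'):
    im,d,m=snap(n,n+'0.png'); print(n,-m['R'].T@m['t'],m['R'][2],m['fx'])
a=cv2.imread('pics/scene0.png');b=cv2.imread('pics/top0.png')
cv2.imwrite('pics/both.png',cv2.resize(np.vstack([a,b]),(448,600)) if 0 else np.hstack([a,b])[:, :])
cv2.imwrite('pics/top0b.png',cv2.resize(b,(800,600)));cv2.imwrite('pics/scene0b.png',cv2.resize(a,(800,600)))
print(ctrl.state(),ctrl.tcp_to_grasp)
E
```

```text
scene [-289.14172716 -452.17836161  606.04100576] [ 0.7343463   0.48694478 -0.47288508] 363.43509455790434
top [ 459.33734767   63.03777903 1462.55594806] [ 0.04358884  0.00745327 -0.99902175] 380.9737599358541
wrist [ 98.0057937  545.69258701 373.23606582] [ 0.27090061 -0.08841497 -0.95853829] 342.2525712366637
{'t': 0.15, 'joints': array([ 1.15992572e+00,  8.78431242e-02,  1.37190045e+00,  8.19991620e-06,
        1.68357819e+00, -1.03101171e-01]), 'qvel': array([ 0.00031381, -0.00097093, -0.00400316, -0.00033604, -0.00102778,
       -0.00167262]), 'tau': array([ 6.13346801e-04, -3.52369237e+01, -3.13680804e+01, -1.73934327e-04,
        7.91574275e-03,  1.09101583e-05]), 'ee_pos': array([166.44125017, 523.75534805, 191.27978906]), 'tool_rot': array([-3.13987357e+00, -1.86062945e-04,  2.83382397e+00]), 'contact_force': array([0.42952623, 0.77975253, 0.50201099]), 'moment': array([-0.00274822,  0.00950797, -0.02436249]), 'finger_force': 0.0, 'width': 85.56587555682967} 18.700000000000003
```

View pics/top0b.png

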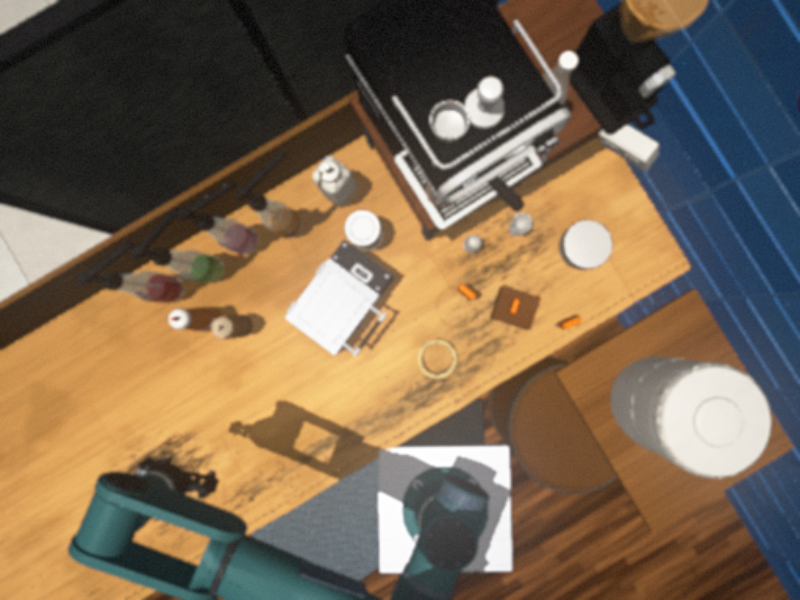

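View pics/scene0b.png

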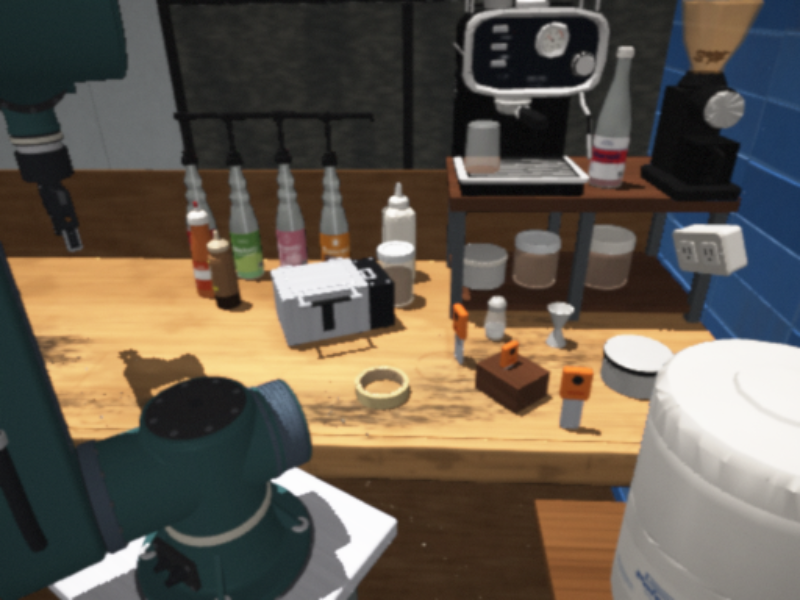

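The top view shows three orange handles, at (467,291), (515,306) and (570,322) px. The scene view shows the same three at (460,322), (510,353) and (575,383). Only the middle one stands in the wooden block. The outer two stand free and look bigger, so I'll measure all three and confirm in a crop.

Run:
```python
from h import *
def orange(im):
    h=cv2.cvtColor(im,cv2.COLOR_RGB2HSV); m=cv2.inRange(h,(4,200,120),(14,255,255))
    n,l,s,c=cv2.connectedComponentsWithStats(m)
    out=[]
    for i in range(1,n):
        if s[i][4]>25:
            ys,xs=np.where(l==i); out.append((c[i].round(1),s[i].tolist(),cv2.minAreaRect(np.stack([xs,ys],1).astype(np.float32))))
    return out
for n in('scene','top'):
    im,d,m=load(n+'0.png')
    for c,s,r in orange(im):
        print(n,c,s,[np.round(x,1) for x in r], dep(m,d,*c).round(0))
a=cv2.imread('pics/scene0.png')[180:280,270:400];b=cv2.imread('pics/top0.png')[120:240,170:400]
cv2.imwrite('pics/crop1.png',np.vstack([cv2.resize(a,(390,300),interpolation=cv2.INTER_CUBIC),cv2.resize(a,(390,300))])[:300] if 0 else np.hstack([cv2.resize(a,(338,260),interpolation=cv2.INTER_CUBIC),cv2.resize(b,None,fx=2,fy=260/120,interpolation=cv2.INTER_CUBIC)]))
```

```text
scene [207.4 153.6] [205, 151, 6, 7, 29] [array([207.5, 154. ]), array([6., 5.]), np.float64(90.0)] [665. 377. 103.]
scene [130.8 182.6] [127, 180, 8, 6, 38] [array([130.5, 182.5]), array([5., 7.]), np.float64(90.0)] [444. 556.  31.]
scene [294.4 206.4] [291, 196, 8, 20, 98] [array([294.5, 205.5]), array([19.,  7.]), np.float64(90.0)] [504. -66.  94.]
scene [324.7 227.2] [321, 220, 10, 15, 82] [array([325.1, 227. ]), array([ 8.4, 14.9]), np.float64(6.3)] [ 474. -171.   78.]
scene [368. 246.] [359, 237, 20, 18, 241] [array([368.4, 245.5]), array([17.5, 17. ]), np.float64(7.1)] [ 440. -294.   88.]
top [329.1 195.3] [327, 191, 5, 10, 26] [array([329. , 195.5]), array([9., 4.]), np.float64(90.0)] [ 492. -163.   98.]
```

View pics/crop1.png

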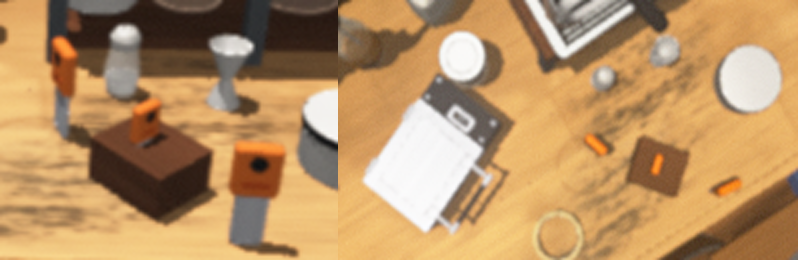

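The crop confirms it: the handle in the block (scene ~(325,227) px, top ~(329,195) px) is the smallest. The two free-standing ones are larger look-alikes. Next come rough dispenser geometry and the first move.

```bash
cat >> h.py <<'E'
from scipy.spatial.transform import Rotation as Ro
def delta(pos,yaw,pitch_tool=0.):
    s=ctrl.state(); R0=Ro.from_euler('xyz',s['tool_rot']); 
    Rt=Ro.from_euler('xyz',[np.pi,0,yaw])*Ro.from_rotvec([pitch_tool,0,0])
    dp=R0.inv().apply(np.array(pos)-s['ee_pos']); dr=(R0.inv()*Rt).as_rotvec()
    print('t',s['t'],'dpos',dp.round(1),'drot',dr.round(4),'at',s['ee_pos'].round(1),s['tool_rot'].round(4),'F',s['contact_force'].round(1),'w',round(s['width'],1))
E
python3 - <<'E'
from h import *
_,_,m=load('top0.png')
k=512/800
for p in[(328,262),(382,295),(335,355),(287,315)]: print('lid',plane(m,p[0]*k,p[1]*k,111).round(0))
for p in[(350,240),(397,270),(363,270)]: print('hous/slot',plane(m,p[0]*k,p[1]*k,105).round(0))
print('can',plane(m,363*k,229*k,128).round(0)); print('key',plane(m,329.1,195.3,94))
delta((420,-60,300),2.834-1.2)
E
```

```text
lid [596. 261. 111.]
lid [519. 138. 111.]
lid [385. 247. 111.]
lid [477. 355. 111.]
hous/slot [647. 211. 105.]
hous/slot [576. 104. 105.]
hous/slot [577. 182. 105.]
can [668. 178. 128.]
key [ 491.87925399 -164.02608427   94.        ]
t 0.15 dpos [-418.5 -479.7 -108. ] drot [-1.6000e-03  9.0000e-04  1.1998e+00] at [166.4 523.8 191.3] [-3.1399e+00 -2.0000e-04  2.8338e+00] F [0.4 0.8 0.5] w 85.6
```

Emit:
send_rows(delta_pos=[[0, 0, -50], [0, 0, -100], [-40, -40, -139], [-80, -80, -139], [-120, -120, -139], [-160, -160, -139], [-195, -195, -139], [-230, -230, -139], [-265, -265, -139], [-300, -300, -139], [-335, -335, -139], [-370, -370, -139]], delta_rot=[[0, 0, 0.15], [0, 0, 0.3], [0, 0, 0.45], [0, 0, 0.6], [0, 0, 0.75], [0, 0, 0.9], [0, 0, 1.05], [0, 0, 1.2], [0, 0, 1.35], [0, 0, 1.5], [0, 0, 1.65], [0, 0, 1.8]], fingers=[60, 60, 60, 60, 60, 60, 60, 60, 60, 60, 60, 60])

```text
t: 1.35
ee_pos: [392.4, 86.5, 331.2]
tool_rot: [3.141, -0.001, 1.028]
contact_force: [0.6, 0.5, -0.1]
width: 60.0
finger_force: 0.0
```

Run:
```python
from h import *
delta((420,40,330),0.5)
```

```text
t 1.35 dpos [-25.6  47.6   1.2] drot [ 2.000e-04 -6.000e-04  5.276e-01] at [392.4  86.5 331.2] [ 3.1413e+00 -6.0000e-04  1.0276e+00] F [ 0.6  0.5 -0.1] w 60.0
```

Emit:
send_rows(delta_pos=[[0, 0, 0], [0, 0, 0]], delta_rot=[[0, 0, 0], [0, 0, 0]], fingers=[60, 60])

```text
t: 1.55
ee_pos: [392.2, 87.5, 330.7]
tool_rot: [-3.14, 0.0, 1.031]
contact_force: [1.1, 0.5, -0.2]
width: 59.9
finger_force: 0.0
```

Run:
```python
from h import *
snap('wrist','w1.png')
cv2.imwrite('pics/w1b.png',cv2.resize(cv2.imread('pics/w1.png'),(800,600),interpolation=cv2.INTER_CUBIC))
```

```text
(no output)
```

View pics/w1b.png

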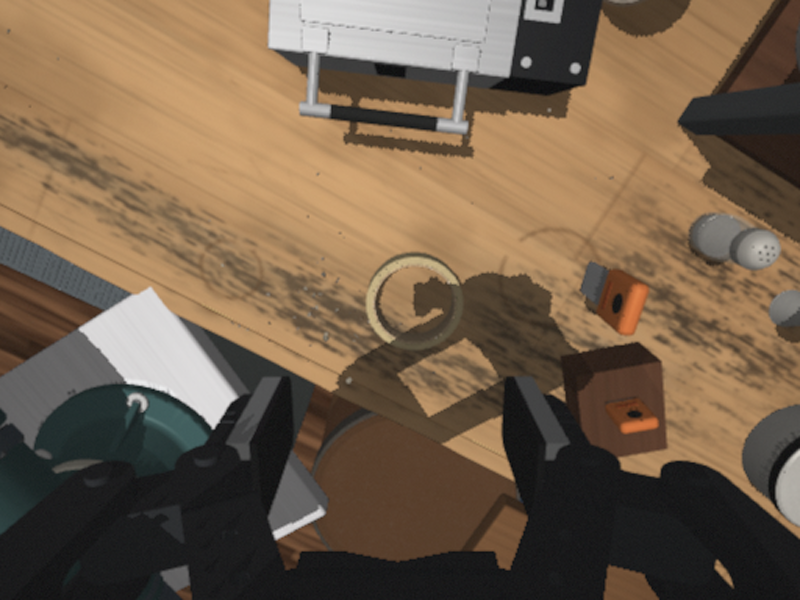

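The wrist view shows the bar from (330,110) to (440,122), the slot frame near (545,5) at the top edge, and the key at (632,413) in the block. I need a second view with the slot fully in frame.

Emit:
send_rows(delta_pos=[[30, 40, 0], [60, 80, 0], [90, 100, 0], [90, 100, 0], [90, 100, 0]], delta_rot=[[0, 0, 0], [0, 0, 0], [0, 0, 0], [0, 0, 0], [0, 0, 0]], fingers=[60, 60, 60, 60, 60])

```text
t: 2.1
ee_pos: [523.5, 116.9, 330.3]
tool_rot: [-3.139, 0.001, 1.038]
contact_force: [0.1, -0.8, 0.4]
width: 59.6
finger_force: 0.0
```

Run:
```python
from h import *
snap('wrist','w2.png')
cv2.imwrite('pics/w2b.png',cv2.resize(cv2.imread('pics/w2.png'),(800,600),interpolation=cv2.INTER_CUBIC))
```

```text
(no output)
```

View pics/w2b.png

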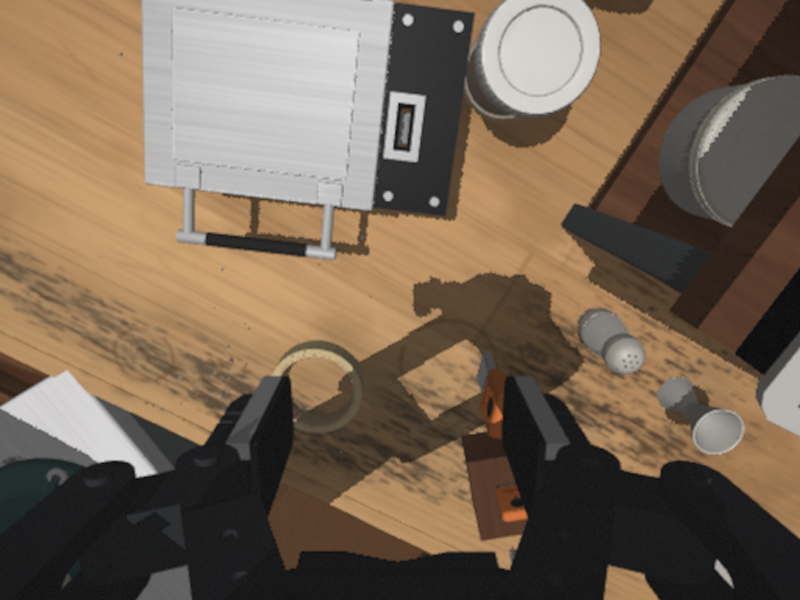

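This view shows the slot with its steel frame at (405,127), the bar's black grip from (205,240) to (308,250), and the canister at (540,52), close beside the housing. Now measuring.

```bash
cat >> h.py <<'E'
def comp(mask,u,v,r=25,minA=15):
    n,l,s,c=cv2.connectedComponentsWithStats(mask.astype(np.uint8))
    b=[(np.hypot(*(c[i]-[u,v])),i) for i in range(1,n) if s[i][4]>=minA]
    dd,i=min(b); ys,xs=np.where(l==i); return c[i],s[i],cv2.minAreaRect(np.stack([xs,ys],1).astype(np.float32)),l==i
E
python3 - <<'E'
from h import *
k=.64
I={}
for f in('w1','w2'):
    im,d,m=load(f+'.png'); I[f]=(im,d,m,cv2.cvtColor(im,cv2.COLOR_RGB2HSV))
im,d,m,h=I['w2']
# frame: bright low sat around slot
roi=np.zeros(h.shape[:2],bool); roi[55:108,244:276]=1
g=(h[...,2]>110)&roi
c,s,r,_=comp(g,259,81); print('frame',c,s,r)
for p in cv2.boxPoints(r): print(plane(m,*p,105).round(1))
print('slot c',plane(m,*r[0],105).round(1)); fx=plane(m,*r[0],105)
bx=[plane(m,*p,105)[:2] for p in cv2.boxPoints(r)]
# screws
for u,v in[(408,20),(458,27),(388,196),(434,202)]:
    rr=np.zeros_like(roi); u*=k;v*=k; rr[int(v)-6:int(v)+7,int(u)-6:int(u)+7]=1
    c,s,_,_=comp((h[...,2]>130)&rr,u,v); print('screw',c.round(1),s[4],plane(m,*c,105).round(1),'depth',dep(m,d,*c).round(1))
for u,v in[(300,50),(265,125),(252,30),(247,81),(100,80),(200,60)]: print('depthpt',dep(m,d,u,v).round(1))
# bar black
B={}
for f,(u,v) in dict(w1=(385,116),w2=(256,245)).items():
    im,d,m,h=I[f]; u*=k;v*=k; rr=np.zeros_like(roi); rr[int(v)-8:int(v)+9,int(u)-45:int(u)+46]=1
    c,s,r,_=comp((h[...,2]<55)&rr,u,v); B[f]=(m,r[0]); bp=sorted(cv2.boxPoints(r).tolist())
    e=[np.mean(bp[:2],0),np.mean(bp[2:],0)]; E=[plane(m,*x,109) for x in e]; dd=E[1]-E[0]
    print('bar',f,s,r,[x.round(1) for x in E],'yaw',np.degrees(np.arctan2(dd[1],dd[0]))+90,'c',plane(m,*r[0],109).round(1),'L',np.linalg.norm(dd))
print('bar tri',tri(B['w1'][0],B['w1'][1],B['w2'][0],B['w2'][1]))
# key from w1
im,d,m,h=I['w1']; mk=cv2.inRange(h,(3,170,90),(16,255,255))
c,s,r,l=comp(mk>0,632*k,413*k); ys,xs=np.where(l)
P=np.array([dep(m,d,x,y) for x,y in zip(xs,ys)]); t=P[P[:,2]>88]; print('key',c,s,P[:,2].min(),P[:,2].max(),t[:,:2].mean(0),len(t))
rr=cv2.minAreaRect(t[:,:2].astype(np.float32)); print(rr)
E
```

```text
frame [259.31147541  81.67213115] [257  72   5  20  61] ((259.2295227050781, 81.47540283203125), (3.4403581619262695, 19.19357681274414), 5.194429397583008)
[561.8 175.9 105. ]
[573.9 192.7 105. ]
[577.1 190.5 105. ]
[565.  173.6 105. ]
slot c [569.5 183.3 105. ]
screw [260.6  12.2] 39 [606.5 243.8 105. ] depth [606.5 243.7 105.1]
screw [293.   16.6] 41 [634.4 222.3 105. ] depth [634.2 222.2 105.9]
screw [247.8 125.3] 29 [533.3 147.7 105. ] depth [533.4 147.8 106. ]
screw [277.5 128.8] 28 [561.3 126.5 105. ] depth [561.3 126.7 107. ]
depthpt [632.1 190.1  59.6]
depthpt [550.8 137.7 104.7]
depthpt [589.5 233.2 106.6]
depthpt [557.8 190.7 106.1]
depthpt [417.2 274.5 111.8]
depthpt [524.8 235.4 112.6]
bar w1 [212  67  67  16 567] ((244.91448974609375, 75.16993713378906), (67.36815643310547, 8.927547454833984), 7.2750043869018555) [array([398.9, 190.5, 109. ]), array([458.3, 144.5, 109. ])] yaw 52.22893644757955 c [428.5 167.6 109. ] L 75.19568633006998
bar w2 [132 149  64  15 483] ((163.22354125976562, 155.84982299804688), (63.38637924194336, 7.711522102355957), 6.709836959838867) [array([398.2, 190.9, 109. ]), array([458. , 145.4, 109. ])] yaw 52.720590185661216 c [428.  168.2 109. ] L 75.08093655712719
bar tri (array([428.4324418 , 167.89513811, 109.97774084]), np.float64(0.7195074127871907))
key [404.3415978  266.87878788] [388 256  33  21 363] 56.18313361633443 97.17724252942816 [ 488.34498936 -165.16497758] 191
((488.1896057128906, -166.27456665039062), (10.204503059387207, 31.749961853027344), 70.86170196533203)
```

Slot, screws and bar all agree: dispenser yaw 52.6°, slot near (568.7,184), bar (428.3,167.9,~110). Next I go above the key at yaw about -0.33.

Run:
```python
from h import *
delta((488,-166,220),-0.333)
```

```text
t 2.15 dpos [-261.   113.4  111.4] drot [-3.0000e-04  5.0000e-04  1.3705e+00] at [523.2 116.4 331.4] [-3.1411e+00  2.0000e-04  1.0375e+00] F [-0.3  0.   1.5] w 59.8
```

Emit:
send_rows(delta_pos=[[-29, 12, 0], [-58, 24, 0], [-87, 37, 0], [-116, 50, 0], [-145, 63, 0], [-174, 76, 20], [-203, 88, 50], [-232, 101, 80], [-261, 113, 111], [-261, 113, 111], [-261, 113, 111], [-261, 113, 111]], delta_rot=[[0, 0, 0.14], [0, 0, 0.28], [0, 0, 0.42], [0, 0, 0.56], [0, 0, 0.7], [0, 0, 0.84], [0, 0, 0.98], [0, 0, 1.12], [0, 0, 1.26], [0, 0, 1.37], [0, 0, 1.37], [0, 0, 1.37]], fingers=[60, 60, 60, 60, 60, 60, 60, 60, 60, 60, 60, 60])

```text
t: 3.35
ee_pos: [487.6, -166.7, 222.2]
tool_rot: [3.142, -0.003, -0.333]
contact_force: [0.0, -0.2, 0.2]
width: 60.2
finger_force: 0.0
```

Run:
```python
from h import *
im,d,m=snap('wrist','w3.png')
h=cv2.cvtColor(im,cv2.COLOR_RGB2HSV); mk=cv2.inRange(h,(3,170,90),(16,255,255))
q=proj(m,(488,-166,94)); print('expected px',q)
c,s,r,l=comp(mk>0,*q); ys,xs=np.where(l)
P=np.array([dep(m,d,x,y) for x,y in zip(xs,ys)]); print(c,s,r,P[:,2].min(),np.percentile(P[:,2],[10,50,90]),P[:,2].max())
zt=np.percentile(P[:,2],85); t=P[abs(P[:,2]-zt)<3]; print(zt,len(t),t.mean(0),cv2.minAreaRect(t[:,:2].astype(np.float32)))
# top rect by plane
e=[plane(m,x,y,zt)[:2] for x,y in zip(xs,ys)]; print(cv2.minAreaRect(np.array(e,np.float32)))
# tri w/ w1 of top-face centroid
# frame ring in w2
im2,d2,m2=load('w2.png'); g=im2[45:118,240:282].min(2)
n,L,S,C=cv2.connectedComponentsWithStats((g>110).astype(np.uint8)); print(S,C)
cr=cv2.resize(cv2.cvtColor(im,cv2.COLOR_RGB2BGR)[int(q[1])-50:int(q[1])+50,int(q[0])-50:int(q[0])+50],(500,500),interpolation=cv2.INTER_CUBIC)
cr2=cv2.resize(cv2.cvtColor(im2,cv2.COLOR_RGB2BGR)[45:118,240:282],(288,500),interpolation=cv2.INTER_CUBIC)
cv2.imwrite('pics/c3.png',np.hstack([cr,cr2])); delta((488,-166,220),-.333)
```

```text
expected px (np.float64(252.92986886123913), np.float64(171.69846443994624))
[254.97260274 168.01826484] [249 148  12  39 219] ((254.5, 167.0), (38.0, 11.0), 90.0) 62.98396467323175 [91.04060772 93.55406219 94.95012364] 404.5580907514298
94.69659231510552 189 [ 489.000241   -169.00626918   93.73073904] ((489.090576171875, -167.9518585205078), (10.347369194030762, 31.24397087097168), 70.77983856201172)
((491.5885314941406, -168.84249877929688), (10.293627738952637, 35.896751403808594), 70.73985290527344)
[[   0    0   42   73 2043]
 [   0    0    9   67  283]
 [   5   13   28   46  683]
 [  17   28    5   19   57]] [[23.87175722 37.88056779]
 [ 2.14487633 23.47349823]
 [18.12591508 35.51390922]
 [19.22807018 36.61403509]]
t 3.4 dpos [-0.2 -0.6  2.4] drot [ 0.0001 -0.0039  0.0002] at [ 488.  -166.7  222.4] [ 3.1415 -0.0039 -0.3328] F [-0.  -0.2  0.2] w 60.3
```

View pics/c3.png

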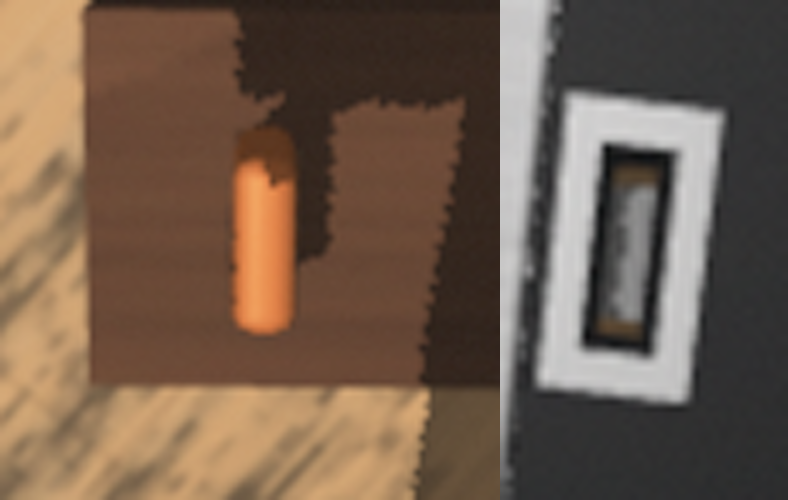

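The left crop shows the key's handle aligned with the tool axes, centred at (255,167) px. The right crop shows the slot mouth centred at (258.6,80.9) px in w2. Checking the key position against the block edges.

Run:
```python
from h import *
im,d,m=load('w3.png'); T=Ro.from_euler('xyz',[np.pi,0,-.333])
L=lambda p:(T.inv().apply(p)).round(1)
print('blk far/near tool-x',L(plane(m,225,122.4,52)),L(plane(m,225,197.8,52)),'left',L(plane(m,219,160,52)))
for z in(92,94): print('key',L(plane(m,254.5,167,z)),'top/bot',L(plane(m,254.5,146.9,z)),L(plane(m,254.5,187.2,z)),plane(m,254.5,167,z))
print('tcp',L(ctrl.state()['ee_pos']))
_,_,m2=load('w2.png'); print('slot',plane(m2,258.6,80.9,105))
# two-view height of key top: handle top-face midpoint in w1
im1,d1,m1=load('w1.png'); h=cv2.cvtColor(im1,cv2.COLOR_RGB2HSV); mk=cv2.inRange(h,(3,150,60),(18,255,255))
c,s,r,l=comp(mk>0,404,265); print(s,r, 'proj of key ends',[np.round(proj(m1,plane(m,254.5,v,94)),1) for v in(147,187)])
```

```text
blk far/near tool-x [556.8 -31.1 -52. ] [476.7 -32.9 -52. ] left [518.1 -38.2 -52. ]
key [519.5  -1.2 -92. ] top/bot [538.3  -1.2 -92. ] [499.9  -1.2 -92. ] [ 491.3287041  -168.69489221   92.        ]
key [519.9  -1.2 -94. ] top/bot [538.6  -1.2 -94. ] [500.5  -1.2 -94. ] [ 491.74588759 -168.83497338   94.        ]
tcp [ 515.7   -2.  -222.4]
slot [569.19257884 184.14902818 105.        ]
[387 255  35  23 504] ((404.32696533203125, 266.1346435546875), (21.572771072387695, 31.96692657470703), 78.69007110595703) proj of key ends [array([425.5, 270. ]), array([397.7, 275. ])]
```

Block length 80 mm is right, and its centre line gives the key at tool-x 517, y -1.2, with the far end face explaining the extra length. Going down onto it.

Emit:
send_rows(delta_pos=[[1, 1, 20], [1, 1, 60], [1, 1, 100], [1, 1, 130], [1, 1, 150], [1, 1, 157], [1, 1, 157], [1, 1, 157]], delta_rot=[[0, 0, 0], [0, 0.004, 0.003], [0, 0.004, 0.003], [0, 0.004, 0.003], [0, 0.004, 0.003], [0, 0.004, 0.003], [0, 0.004, 0.003], [0, 0.004, 0.003]], fingers=[40, 40, 40, 40, 40, 40, 40, 40])

```text
t: 4.2
ee_pos: [489.7, -168.9, 65.3]
tool_rot: [3.141, -0.008, -0.338]
contact_force: [-0.6, 0.1, -0.3]
width: 39.8
finger_force: 0.0
```

Emit:
send_rows(delta_pos=[[0, 0, 0], [0, 0, 0], [0, 0, 0], [0, 0, 0], [0, 0, 0], [0, 0, 0]], delta_rot=[[0, 0, 0], [0, 0, 0], [0, 0, 0], [0, 0, 0], [0, 0, 0], [0, 0, 0]], fingers=[0, 0, 0, 0, 0, 0])

```text
t: 4.8
ee_pos: [488.3, -168.7, 63.2]
tool_rot: [-3.141, -0.004, -0.339]
contact_force: [0.2, -0.2, 0.3]
width: 0.1
finger_force: 0.0
```

Run:
```python
from h import *
delta((0,0,0),-.336); print(ctrl.state()['finger_force'],ctrl.state()['moment'].round(2))
```

```text
t 4.8 dpos [-516.8    3.4   61.1] drot [-0.0001 -0.0039 -0.0033] at [ 488.3 -168.7   63.2] [-3.1415 -0.0039 -0.3393] F [ 0.2 -0.2  0.3] w 0.1
0.0 [0.01 0.09 0.  ]
```

The fingers closed on nothing, so I look.

Run:
```python
from h import *
im,d,m=snap('wrist','w4.png'); im2,d2,m2=snap('scene','s4.png')
a=cv2.imread('pics/w4.png'); b=cv2.resize(cv2.imread('pics/s4.png')[150:290,250:400],(411,384),interpolation=cv2.INTER_CUBIC)
o=np.hstack([a,b]); cv2.imwrite('pics/c4.png',cv2.resize(o,(800,int(384*800/o.shape[1])),interpolation=cv2.INTER_AREA))
print(proj(m,ctrl.state()['ee_pos']), proj(m,ctrl.state()['ee_pos']+[0,0,18.7]))
```

```text
(np.float64(253.63675314697284), np.float64(223.1851244936956)) (np.float64(253.60485798055703), np.float64(236.60381017484812))
```

View pics/c4.png

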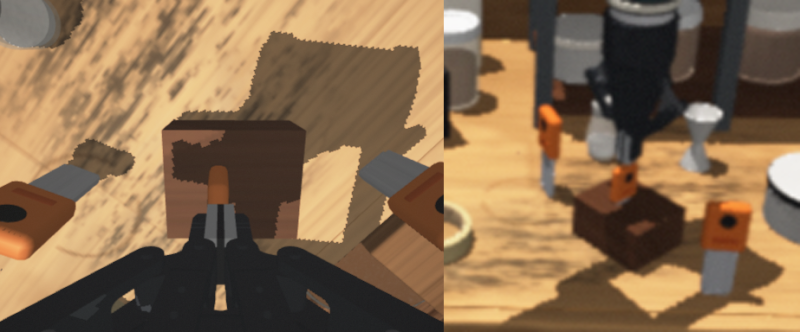

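Run:
```python
from h import *
im,d,m=load('w4.png'); T=Ro.from_euler('xyz',[np.pi,0,-.339])
for v in range(184,270,6):
  for u in (244,252,262): print(u,v,im[v,u],T.inv().apply(dep(m,d,u,v)).round(0),end=' | ')
  print()
im,d,m=load('s4.png')
for v in range(196,236,3): print(v,im[v,317],dep(m,d,317,v).round(0),T.inv().apply(dep(m,d,317,v)).round(0))
print(T.inv().apply(ctrl.state()['ee_pos']))
```

```text
244 184 [62 46 37] [537.  -9. -52.] | 252 184 [63 46 38] [537.  -4. -53.] | 262 184 [62 44 35] [537.   2. -52.] | 
244 190 [60 45 35] [533.  -9. -53.] | 252 190 [60 45 36] [533.  -4. -53.] | 262 190 [61 44 35] [533.   2. -53.] | 
244 196 [107  62  37] [532.  -9. -62.] | 252 196 [110  65  39] [534.  -4. -66.] | 262 196 [67 47 36] [530.   2. -53.] | 
244 202 [107  63  36] [533.  -8. -74.] | 252 202 [109  65  37] [534.  -4. -76.] | 262 202 [91 57 35] [531.   1. -68.] | 
244 208 [109  65  39] [533.  -8. -83.] | 252 208 [110  65  37] [533.  -4. -85.] | 262 208 [99 59 35] [531.   1. -79.] | 
244 214 [120  70  41] [533.  -8. -92.] | 252 214 [126  74  43] [533.  -4. -92.] | 262 214 [105  62  36] [532.   1. -90.] | 
244 220 [130  75  44] [530.  -8. -94.] | 252 220 [134  79  45] [531.  -4. -95.] | 262 220 [117  70  42] [530.   1. -92.] | 
244 226 [130  76  43] [528.  -8. -95.] | 252 226 [135  79  45] [528.  -4. -94.] | 262 226 [117  69  40] [527.   1. -93.] | 
244 232 [129  74  41] [524.  -8. -94.] | 252 232 [136  80  45] [524.  -4. -94.] | 262 232 [115  69  40] [524.   1. -92.] | 
244 238 [92
[... 843 characters left out ...]
202 [147 138 126] [622. -84.  56.] [ 615. -128.  -56.]
205 [151 142 133] [622. -85.  46.] [ 615. -127.  -46.]
208 [153 150 146] [621. -86.  37.] [ 614. -125.  -37.]
211 [153 149 144] [621. -87.  26.] [ 615. -125.  -26.]
214 [154 153 147] [626. -86.  12.] [ 619. -127.  -12.]
217 [110  98  84] [626. -86.   1.] [ 619. -127.   -1.]
220 [172 127  80] [614. -92.  -1.] [ 610. -117.    1.]
223 [223 170 106] [599. -99.  -2.] [ 598. -106.    2.]
226 [150 104  68] [ 509. -135.   50.] [525. -42. -50.]
229 [107  64  43] [ 494. -142.   51.] [513. -30. -51.]
232 [105  63  41] [ 482. -147.   50.] [504. -21. -50.]
235 [107  65  44] [ 468. -154.   51.] [492. -10. -51.]
[516.52638966  -3.30697074 -63.09181162]
```

Run:
```python
from h import *
T=Ro.from_euler('xyz',[np.pi,0,-.339])
im,d,m=load('s4.png')
for v in range(196,232,2): print(v,[(im[v,u].tolist(),T.inv().apply(dep(m,d,u,v)).round(0).tolist()) for u in(322,326)])
print('tcp in scene',proj(m,ctrl.state()['ee_pos']))
s=ctrl.state(); print(s['joints'],s['width'])
im,d,m=load('w1.png')  # open fingers at w1
R=Ro.from_euler('xyz',[-3.14,0,1.031]); 
for v in range(236,270,5): print(v,[R.inv().apply(dep(m,d,u,v)-np.array([392.2,87.5,330.7])).round(0).tolist() for u in(176,182,330,336,340)])
```

```text
196 [([25, 25, 26], [500.0, -12.0, -166.0]), ([21, 24, 25], [508.0, -6.0, -165.0])]
198 [([22, 22, 24], [504.0, -15.0, -157.0]), ([20, 22, 24], [502.0, 0.0, -165.0])]
200 [([27, 28, 30], [504.0, -14.0, -152.0]), ([23, 23, 26], [512.0, -8.0, -152.0])]
202 [([49, 47, 46], [505.0, -14.0, -146.0]), ([22, 23, 25], [509.0, -4.0, -149.0])]
204 [([78, 73, 68], [630.0, -121.0, -47.0]), ([26, 26, 29], [504.0, 0.0, -147.0])]
206 [([105, 100, 94], [632.0, -121.0, -39.0]), ([50, 50, 52], [506.0, -1.0, -139.0])]
208 [([98, 95, 93], [630.0, -119.0, -34.0]), ([74, 75, 77], [505.0, 0.0, -134.0])]
210 [([93, 92, 91], [509.0, -15.0, -120.0]), ([83, 85, 85], [504.0, 2.0, -130.0])]
212 [([88, 88, 86], [510.0, -16.0, -113.0]), ([85, 85, 86], [506.0, 1.0, -122.0])]
214 [([98, 93, 90], [637.0, -123.0, -7.0]), ([86, 87, 89], [505.0, 2.0, -118.0])]
216 [([97, 83, 72], [639.0, -124.0, 1.0]), ([88, 87, 90], [505.0, 3.0, -112.0])]
218 [([94, 70, 44], [629.0, -114.0, -0.0]), ([95, 88, 84], [505.0, 4.0, -107.0])]
220 [([194, 126, 71], [619.0, -106.0, -1.0]), ([120, 62, 29], [514.0, -3.0, -93.0])]
222 [([234, 128, 
[... 676 characters left out ...]
3.0, 328.0], [-156.0, 140.0, 329.0]]
241 [[11.0, -32.0, -49.0], [10.0, -30.0, -47.0], [11.0, 33.0, -49.0], [11.0, 36.0, -48.0], [11.0, 37.0, -49.0]]
246 [[11.0, -31.0, -53.0], [10.0, -29.0, -52.0], [11.0, 32.0, -53.0], [11.0, 34.0, -54.0], [11.0, 36.0, -54.0]]
251 [[11.0, -30.0, -58.0], [8.0, -29.0, -53.0], [11.0, 31.0, -59.0], [11.0, 33.0, -58.0], [11.0, 35.0, -59.0]]
256 [[11.0, -30.0, -62.0], [6.0, -29.0, -54.0], [9.0, 31.0, -59.0], [11.0, 32.0, -63.0], [12.0, 34.0, -64.0]]
261 [[10.0, -29.0, -65.0], [5.0, -29.0, -55.0], [7.0, 31.0, -60.0], [11.0, 32.0, -66.0], [11.0, 33.0, -66.0]]
266 [[8.0, -29.0, -65.0], [3.0, -29.0, -56.0], [5.0, 31.0, -60.0], [10.0, 31.0, -69.0], [11.0, 32.0, -69.0]]
```

Both cameras put the real fingertips about 42 mm above the reported TCP: tip at z≈106 with TCP at 63. So the fingers closed above the handle without touching anything. I'll use that measured offset, recentre in y, and go down 41 mm more.

Run:
```python
from h import *
im,d,m=load('w4.png'); T=Ro.from_euler('xyz',[np.pi,0,-.339]); h=cv2.cvtColor(im,cv2.COLOR_RGB2HSV)
for v in(218,224,230):
    u=[u for u in range(225,285) if h[v,u,1]>150 and h[v,u,2]>85 and d[v,u]<d[v,252]+8]; print(v,u[0],u[-1],[T.inv().apply(plane(m,x,v,94)).round(1)[1] for x in(u[0]-.5,u[-1]+.5)])
for v in(245,265):
    g=[u for u in range(225,285) if im[v,u].max()<60 and d[v,u]<d[v,252]+5]; print(v,g,[dep(m,d,u,v).round(1).tolist() and T.inv().apply(dep(m,d,u,v)).round(1)[1] for u in(g[0],g[-1])])
```

```text
218 240 263 [np.float64(-10.0), np.float64(1.4)]
224 240 263 [np.float64(-10.0), np.float64(1.4)]
230 240 263 [np.float64(-10.0), np.float64(1.4)]
245 [252] [np.float64(-3.2), np.float64(-3.2)]
265 [251, 252, 253, 254, 255, 256, 257, 258] [np.float64(-4.2), np.float64(-1.6)]
```

Emit:
send_rows(delta_pos=[[0, 0, 0], [0, 0, 0], [0, 0, 0], [0, 0, 0]], delta_rot=[[0, 0, 0], [0, 0, 0], [0, 0, 0], [0, 0, 0]], fingers=[40, 40, 40, 40])

```text
t: 5.3
ee_pos: [488.3, -168.7, 63.2]
tool_rot: [-3.141, -0.004, -0.339]
contact_force: [0.2, -0.7, -0.2]
width: 39.9
finger_force: 0.0
```

Emit:
send_rows(delta_pos=[[0, -1, 12], [0, -1, 24], [0, -1, 34], [0, -1, 41], [0, -1, 41], [0, -1, 41]], delta_rot=[[0, -0.004, -0.004], [0, -0.004, -0.004], [0, -0.004, -0.004], [0, -0.004, -0.004], [0, -0.004, -0.004], [0, -0.004, -0.004]], fingers=[40, 40, 40, 40, 40, 40])

```text
t: 5.9
ee_pos: [488.7, -167.8, 21.9]
tool_rot: [-3.141, 0.0, -0.335]
contact_force: [0.5, -0.4, -0.2]
width: 40.0
finger_force: 0.0
```

Emit:
send_rows(delta_pos=[[0, 0, 0], [0, 0, 0], [0, 0, 0], [0, 0, 0], [0, 0, 0], [0, 0, 0]], delta_rot=[[0, 0, 0], [0, 0, 0], [0, 0, 0], [0, 0, 0], [0, 0, 0], [0, 0, 0]], fingers=[0, 0, 0, 0, 0, 0])

```text
t: 6.5
ee_pos: [489.4, -168.1, 23.0]
tool_rot: [3.141, -0.002, -0.335]
contact_force: [0.4, 0.5, 3.8]
width: 10.8
finger_force: 58.8
```

The handle is gripped at 10.8 mm. Lifting straight up.

Emit:
send_rows(delta_pos=[[0, 0, -10], [0, 0, -20], [0, 0, -30], [0, 0, -40], [0, 0, -55], [0, 0, -80], [0, 0, -110], [0, 0, -140], [0, 0, -160], [0, 0, -160]], delta_rot=[[0, 0, 0], [0, 0, 0], [0, 0, 0], [0, 0, 0], [0, 0, 0], [0, 0, 0], [0, 0, 0], [0, 0, 0], [0, 0, 0], [0, 0, 0]], fingers=[0, 0, 0, 0, 0, 0, 0, 0, 0, 0])

```text
t: 7.5
ee_pos: [490.7, -168.7, 186.9]
tool_rot: [3.141, -0.008, -0.335]
contact_force: [-0.6, -0.5, 0.5]
width: 11.2
finger_force: 58.5
```

Run:
```python
from h import *
im,d,m=snap('wrist','w5.png'); s=ctrl.state(); h=cv2.cvtColor(im,cv2.COLOR_RGB2HSV)
R=Ro.from_euler('xyz',s['tool_rot']); V,U=np.where(d>0)
c,_=ray(m,0,0)
X=np.stack([(U-m['cx'])/m['fx']*d[V,U],(V-m['cy'])/m['fy']*d[V,U],d[V,U]],1)@m['R']+c
L=R.inv().apply(X-s['ee_pos'])
hs=h[V,U]; o=(hs[:,0]>3)&(hs[:,0]<17)&(hs[:,1]>150)&(abs(L[:,0])<40)&(abs(L[:,1])<20)&(L[:,2]<10)&(L[:,2]>-90)
print('handle in tool frame',L[o].min(0),L[o].max(0),o.sum())
for z0 in range(-50,50,8):
    q=(abs(L[:,0])<40)&(abs(L[:,1])<20)&(L[:,2]>z0)&(L[:,2]<z0+8)
    if q.sum(): print(z0,q.sum(),L[q].min(0).round(1),L[q].max(0).round(1),'maxx med y',np.median(L[q][L[q][:,0]>L[q][:,0].max()-4],0).round(1))
# rack corner from scene w2
im2,d2,m2=load('w2.png'); k=.64
for p in[(580,215),(640,235),(700,250),(760,330),(700,300)]: print('rack',p,dep(m2,d2,p[0]*k,p[1]*k).round(0))
print(s['ee_pos'],s['width'],s['contact_force'])
```

```text
handle in tool frame [-15.10564317  -5.68813636 -75.90423591] [ 18.11551428   6.25054725 -35.43180525] 3098
-50 320 [  7.9 -16.7 -50. ] [ 18.1  17.6 -42.1] maxx med y [ 17.1   0.3 -46.1]
-42 118 [ 13.   -5.6 -41.9] [ 17.8   6.3 -34.3] maxx med y [ 16.9   0.3 -39. ]
-26 35 [ 11.8  -1.8 -23. ] [ 12.8   2.9 -18. ] maxx med y [ 12.5   0.8 -20.2]
-18 44 [ 11.8  -1.9 -18. ] [ 12.9   2.9 -10.1] maxx med y [ 12.3   0.3 -14.4]
-10 46 [ 11.9  -1.9 -10. ] [12.7  2.6 -2.2] maxx med y [12.4  0.3 -5.9]
-2 39 [12.  -2.  -1.7] [12.9  2.7  5.7] maxx med y [12.4  0.3  2.1]
6 10 [11.6 -2.   6.1] [12.5  2.7  8.4] maxx med y [12.4  0.   7.3]
rack (580, 215) [668.  40.  32.]
rack (640, 235) [671.  42. 151.]
rack (700, 250) [675.  44. 222.]
rack (760, 330) [662.  23. 281.]
rack (700, 300) [650.  39. 262.]
[ 489.65806174 -168.16551536  184.28237661] 11.266463074037112 [-0.05593998 -0.40296921 -1.30338178]
```

Run:
```python
from h import *
delta((568.7,184.1,186),.918)
```

```text
t 7.55 dpos [ -41.2 -358.7   -2. ] drot [ 0.0029 -0.0034 -1.2531] at [ 489.7 -168.2  184.3] [ 3.1413 -0.0042 -0.3351] F [-0.1 -0.4 -1.3] w 11.3
```

Emit:
send_rows(delta_pos=[[-6, -36, 0], [-10, -72, 0], [-15, -108, 0], [-20, -144, 0], [-25, -180, 0], [-30, -216, 0], [-34, -250, 0], [-37, -284, 0], [-40, -318, 0], [-41, -345, 0], [-41, -359, 0], [-41, -359, 0]], delta_rot=[[0, 0, -0.12], [0, 0, -0.24], [0, 0, -0.36], [0, 0, -0.48], [0, 0, -0.6], [0, 0, -0.72], [0, 0, -0.84], [0, 0, -0.96], [0, 0, -1.08], [0, -0.001, -1.2], [0.002, -0.003, -1.253], [0.002, -0.003, -1.253]], fingers=[0, 0, 0, 0, 0, 0, 0, 0, 0, 0, 0, 0])

```text
t: 8.75
ee_pos: [567.2, 186.3, 179.4]
tool_rot: [-3.135, 0.004, 0.92]
contact_force: [-0.8, -0.5, 0.0]
width: 11.0
finger_force: 58.6
```

Emit:
send_rows(delta_pos=[[0, 0, 0], [0, 0, 0], [0, 0, 0]], delta_rot=[[0, 0, 0], [0, 0, 0], [0, 0, 0]], fingers=[0, 0, 0])

```text
t: 9.05
ee_pos: [567.9, 183.7, 182.1]
tool_rot: [-3.138, 0.002, 0.916]
contact_force: [-0.4, -0.9, -0.3]
width: 11.4
finger_force: 58.6
```

```bash
cat > look.py <<'E'
from h import *
import sys
s=ctrl.state(); im,d,m=snap('wrist',sys.argv[1]); h=cv2.cvtColor(im,cv2.COLOR_RGB2HSV)
R=Ro.from_euler('xyz',s['tool_rot']); V,U=np.where(d>0); c,_=ray(m,0,0)
X=np.stack([(U-m['cx'])/m['fx']*d[V,U],(V-m['cy'])/m['fy']*d[V,U],d[V,U]],1)@m['R']+c
L=R.inv().apply(X-s['ee_pos'])
for z0 in(-60,-50,-42,-24,-12,0):
    q=(abs(L[:,0])<30)&(abs(L[:,1])<7)&(L[:,2]>z0)&(L[:,2]<z0+8)
    if q.sum(): print(z0,q.sum(),L[q].min(0).round(1),L[q].max(0).round(1))
# screws: bright blobs on housing near expected
g=im.min(2)
O=np.array([493.8,253.7]); c6,s6=np.cos(.918),np.sin(.918)
for q in[(60,-94),(60,-130),(-60,-94),(-60,-130)]:
    X=np.array([O[0]+c6*q[0]-s6*q[1],O[1]+s6*q[0]+c6*q[1],105]); u,v=proj(m,X); print(q,'exp',np.round((u,v),1),X.round(1))
print('slot px',proj(m,(569.1,184.2,105)),s['tool_rot'],s['ee_pos'])
E
python3 look.py w6.png
python3 - <<'E'
import cv2
cv2.imwrite('pics/w6b.png',cv2.resize(cv2.imread('pics/w6.png'),(800,600)))
E
```

```text
-60 283 [ 10.4  -7.  -60. ] [ 16.2   7.  -52. ]
-50 218 [ 10.2  -6.9 -50. ] [ 16.4   6.9 -42.1]
-42 161 [ 11.6  -5.1 -42. ] [ 16.    6.7 -34.1]
-24 31 [ 10.1  -1.3 -20.1] [ 11.    3.3 -16.2]
-12 49 [ 10.2  -1.5 -11.8] [10.9  2.9 -4.2]
0 39 [10.  -1.6  0.3] [11.   3.1  7.9]
(60, -94) exp [243.1  91.9] [604.9 244.3 105. ]
(60, -130) exp [292.6  91.8] [633.5 222.4 105. ]
(-60, -94) exp [244.6 242.8] [532.  148.9 105. ]
(-60, -130) exp [288.1 242.8] [560.6 127.1 105. ]
slot px (np.float64(254.22140521765692), np.float64(183.96805921402762)) [-3.13833737e+00  1.53396157e-03  9.15959226e-01] [567.92158683 183.67815148 182.1160226 ]
```

View pics/w6b.png

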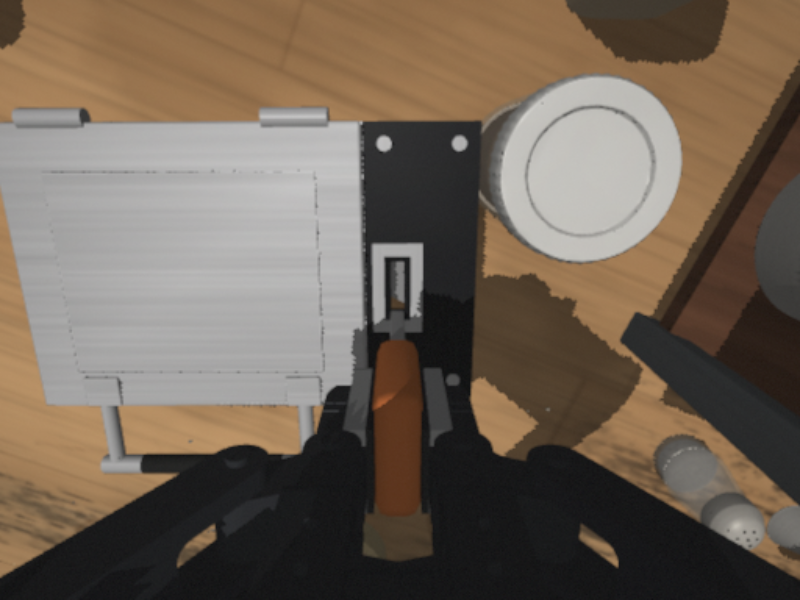

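The view shows the slot mouth centred at (397,288) px and the blade in line with it but about 2 mm short along tool x. I descend with that correction and watch the force.

Emit:
send_rows(delta_pos=[[2, 0, 15], [2, 0, 30], [2, 0, 45], [2, 0, 55], [2, 0, 60], [2, 0, 64], [2, 0, 68], [2, 0, 70], [2, 0, 72], [2, 0, 74], [2, 0, 74]], delta_rot=[[0.003, 0, 0], [0.003, 0, 0], [0.003, 0, 0], [0.003, 0, 0], [0.003, 0, 0], [0.003, 0, 0], [0.003, 0, 0], [0.003, 0, 0], [0.003, 0, 0], [0.003, 0, 0], [0.003, 0, 0]], fingers=[0, 0, 0, 0, 0, 0, 0, 0, 0, 0, 0])

```text
t: 10.2
ee_pos: [569.1, 186.4, 108.1]
tool_rot: [-3.135, 0.001, 0.918]
contact_force: [0.4, -0.9, 0.1]
width: 11.0
finger_force: 58.6
```

```bash
python3 look.py w7.png; python3 -c "
from h import *
s=ctrl.state();print(s['contact_force'],s['moment'],s['ee_pos'],s['tool_rot'])"
```

```text
-60 287 [ 10.2  -7.  -60. ] [ 16.3   6.9 -52. ]
-50 220 [ 10.4  -7.  -49.9] [ 16.3   6.9 -42. ]
-42 163 [ 11.5  -5.1 -42. ] [ 16.3   6.8 -34. ]
-24 30 [ 10.   -1.3 -20.6] [ 11.3   3.3 -16.3]
-12 41 [ 10.1  -1.4 -12. ] [11.   2.9 -4.9]
0 1035 [-6.  -6.8  0.4] [30.   7.   7.6]
(60, -94) exp [239.9  99. ] [604.9 244.3 105. ]
(60, -130) exp [308.8  99.1] [633.5 222.4 105. ]
(-60, -94) exp [242.1 298.3] [532.  148.9 105. ]
(-60, -130) exp [299.9 298.5] [560.6 127.1 105. ]
slot px (np.float64(255.07718865319777), np.float64(222.84820719652774)) [-3.13533857e+00  1.15810089e-03  9.17876624e-01] [569.08556378 186.40186835 108.11056503]
[ 0.58365905 -0.17016007 -0.72439292] [-0.01952786  0.02411212  0.03374926] [569.16445059 186.38677593 108.27188089] [-3.13547552e+00  1.00393105e-03  9.17800286e-01]
```

Emit:
send_rows(delta_pos=[[-0.5, 0.5, 2], [-0.5, 0.5, 4], [-0.5, 0.5, 6], [-0.5, 0.5, 8], [-0.5, 0.5, 10], [-0.5, 0.5, 12], [-0.5, 0.5, 12]], delta_rot=[[-0.006, 0, 0], [-0.006, 0, 0], [-0.006, 0, 0], [-0.006, 0, 0], [-0.006, 0, 0], [-0.006, 0, 0], [-0.006, 0, 0]], fingers=[0, 0, 0, 0, 0, 0, 0])

```text
t: 10.95
ee_pos: [568.9, 186.0, 95.9]
tool_rot: [-3.141, 0.001, 0.918]
contact_force: [-0.5, 2.2, 1.0]
width: 11.0
finger_force: 58.8
```

Emit:
send_rows(delta_pos=[[-0.4, 0.3, 2], [-0.4, 0.3, 4], [-0.4, 0.3, 6], [-0.4, 0.3, 8], [-0.4, 0.3, 10], [-0.4, 0.3, 12], [-0.4, 0.3, 14], [-0.4, 0.3, 16], [-0.4, 0.3, 16]], delta_rot=[[0, 0, 0], [0, 0, 0], [0, 0, 0], [0, 0, 0], [0, 0, 0], [0, 0, 0], [0, 0, 0], [0, 0, 0], [0, 0, 0]], fingers=[0, 0, 0, 0, 0, 0, 0, 0, 0])

```text
t: 11.85
ee_pos: [568.8, 185.2, 79.6]
tool_rot: [-3.141, 0.002, 0.918]
contact_force: [-0.6, 1.3, -1.9]
width: 11.1
finger_force: 58.6
```

Run:
```python
from h import *
s=ctrl.state();print(s['contact_force'],s['moment'],s['ee_pos'],s['width'])
im,d,m=snap('wrist','w8.png'); R=Ro.from_euler('xyz',s['tool_rot']); h=cv2.cvtColor(im,cv2.COLOR_RGB2HSV)
V,U=np.where((d>0)&(h[...,1]>150)&(h[...,0]<17)&(h[...,0]>3)); c,_=ray(m,0,0)
X=np.stack([(U-m['cx'])/m['fx']*d[V,U],(V-m['cy'])/m['fy']*d[V,U],d[V,U]],1)@m['R']+c
L=R.inv().apply(X-s['ee_pos']); q=(abs(L[:,0])<25)&(abs(L[:,1])<8)&(L[:,2]<0); print('handle z',X[q][:,2].min(),X[q][:,2].max(),L[q].min(0),L[q].max(0))
```

```text
[-0.56586481  1.26890015 -1.87044559] [0.33143773 0.23452565 0.02576616] [568.81638663 185.20421067  79.55412742] 11.103169847054172
handle z 101.94621726452598 152.44932413900716 [-17.43228871  -5.40954355 -72.9093449 ] [ 16.65160395   6.81573948 -22.40935504]
```

Emit:
send_rows(delta_pos=[[0, 0, 1], [0, 0, 2], [0, 0, 3], [0, 0, 4], [0, 0, 4.5], [0, 0, 5], [0, 0, 5]], delta_rot=[[0, 0, 0], [0, 0, 0], [0, 0, 0], [0, 0, 0], [0, 0, 0], [0, 0, 0], [0, 0, 0]], fingers=[0, 0, 0, 0, 0, 0, 0])

```text
t: 12.6
ee_pos: [569.3, 185.3, 76.0]
tool_rot: [3.141, 0.001, 0.918]
contact_force: [-2.5, 1.6, 4.3]
width: 11.2
finger_force: 59.3
```

Emit:
send_rows(delta_pos=[[0, 0, 1], [0, 0, 2], [0, 0, 3], [0, 0, 3]], delta_rot=[[0, 0, 0], [0, 0, 0], [0, 0, 0], [0, 0, 0]], fingers=[0, 0, 0, 0])

```text
t: 13.0
ee_pos: [569.4, 185.3, 76.0]
tool_rot: [3.14, -0.0, 0.918]
contact_force: [-7.2, -0.8, 14.2]
width: 11.1
finger_force: 60.8
```

```bash
cat > hz.py <<'E'
from h import *
import sys
s=ctrl.state();print(s['t'],s['contact_force'],s['ee_pos'],s['width'])
im,d,m=snap('wrist',sys.argv[1]); h=cv2.cvtColor(im,cv2.COLOR_RGB2HSV)
V,U=np.where((d>0)&(h[...,1]>150)&(h[...,0]<17)&(h[...,0]>3)); c,_=ray(m,0,0)
X=np.stack([(U-m['cx'])/m['fx']*d[V,U],(V-m['cy'])/m['fy']*d[V,U],d[V,U]],1)@m['R']+c
q=np.hypot(X[:,0]-569,X[:,1]-184)<25; q&=X[:,2]>95; t=X[q][X[q][:,2]>np.percentile(X[q][:,2],97)-4]
print('handle top z',np.percentile(X[q][:,2],[50,90,97,100]),'top rect',cv2.minAreaRect(t[:,:2].astype(np.float32)),len(t))
E
python3 hz.py w9.png
```

```text
13.0 [-7.16365855 -0.82944038 14.16923409] [569.37735779 185.27421006  75.97803467] 11.12999038368789
handle top z [146.34670724 147.70847128 148.09764924 149.000338  ] top rect ((569.6397094726562, 184.3839111328125), (33.59013366699219, 11.15637493133545), 52.81001663208008) 2184
```

The motion stopped under 14 N with the handle top at z≈148 (147 nominal), so the shoulder is on the lock. I press slightly more, hold, ease off and release.

Emit:
send_rows(delta_pos=[[0, 0, 1], [0, 0, 2], [0, 0, 2], [0, 0, 2], [0, 0, 0], [0, 0, -3], [0, 0, -3]], delta_rot=[[0, 0, 0], [0, 0, 0], [0, 0, 0], [0, 0, 0], [0, 0, 0], [0, 0, 0], [0, 0, 0]], fingers=[0, 0, 0, 0, 0, 0, 0])

```text
t: 13.75
ee_pos: [569.3, 185.2, 76.0]
tool_rot: [3.141, 0.0, 0.918]
contact_force: [-3.4, 0.9, 6.1]
width: 11.2
finger_force: 59.8
```

Emit:
send_rows(delta_pos=[[0, 0, 0], [0, 0, 0], [0, 0, 0], [0, 0, 0]], delta_rot=[[0, 0, 0], [0, 0, 0], [0, 0, 0], [0, 0, 0]], fingers=[20, 26, 26, 26])

```text
t: 14.15
ee_pos: [569.2, 184.9, 74.6]
tool_rot: [-3.141, 0.002, 0.918]
contact_force: [0.7, -0.6, -0.4]
width: 26.1
finger_force: 0.0
```

```bash
python3 hz.py w10.png
```

```text
14.15 [ 0.71458661 -0.62807457 -0.40789526] [569.22535433 184.91621018  74.56021686] 26.069710633346144
handle top z [146.4640987  147.85310876 148.34692639 149.4471145 ] top rect ((569.1962280273438, 184.88082885742188), (33.25972366333008, 11.557173728942871), 52.667449951171875) 2249
```

Emit:
send_rows(delta_pos=[[0, 0, -20], [0, 0, -50], [0, 0, -90], [0, 0, -130], [0, 0, -150], [0, 0, -150]], delta_rot=[[0, 0, 0], [0, 0, 0], [0, 0, 0], [0, 0, 0], [0, 0, 0], [0, 0, 0]], fingers=[26, 26, 26, 26, 26, 26])

```text
t: 14.8
ee_pos: [571.4, 185.7, 230.1]
tool_rot: [3.136, -0.006, 0.918]
contact_force: [0.2, 0.7, 0.8]
width: 26.3
finger_force: 0.0
```

```bash
python3 hz.py w11.png
python3 - <<'E'
from h import *
delta((428.3,167.9,150),2.489)
E
```

```text
14.8 [0.21983077 0.66596452 0.79401685] [571.35886241 185.69198406 230.13583341] 26.326793422857854
handle top z [146.90550827 148.18305731 148.60762417 149.31158807] top rect ((568.6477661132812, 184.4163818359375), (32.617347717285156, 10.884644508361816), 54.57014083862305) 499
t 14.85 dpos [-100.3 -102.2   76.5] drot [ 3.5000e-03  4.0000e-04 -1.5713e+00] at [570.2 185.5 226.9] [ 3.1391e+00 -1.9000e-03  9.1770e-01] F [-0.3 -0.5  0.5] w 26.2
```

Emit:
send_rows(delta_pos=[[-12, -12, 0], [-24, -24, 0], [-36, -36, 0], [-48, -48, 0], [-60, -60, 0], [-72, -72, 0], [-84, -84, 0], [-94, -96, 0], [-100, -102, 20], [-100, -102, 45], [-100, -102, 70], [-100, -102, 77]], delta_rot=[[0, 0, -0.14], [0, 0, -0.28], [0, 0, -0.42], [0, 0, -0.56], [0, 0, -0.7], [0, 0, -0.84], [0, 0, -0.98], [0, 0, -1.12], [0, 0, -1.26], [0, 0, -1.4], [0, 0, -1.54], [0, 0, -1.571]], fingers=[26, 26, 26, 26, 26, 26, 26, 26, 26, 26, 26, 26])

```text
t: 16.05
ee_pos: [423.8, 166.8, 142.0]
tool_rot: [-3.132, -0.007, 2.492]
contact_force: [0.7, -0.2, -0.0]
width: 26.1
finger_force: 0.0
```

Emit:
send_rows(delta_pos=[[0, 0, 0], [0, 0, 0]], delta_rot=[[0, 0, 0], [0, 0, 0]], fingers=[26, 26])

```text
t: 16.25
ee_pos: [426.6, 167.6, 146.8]
tool_rot: [-3.138, -0.002, 2.488]
contact_force: [0.3, 0.2, 0.4]
width: 25.8
finger_force: 0.0
```

Run:
```python
from h import *
delta((428.3,167.9,53.5),2.489)
im,d,m=snap('wrist','w12.png'); s=ctrl.state(); R=Ro.from_euler('xyz',s['tool_rot'])
a=cv2.imread('pics/w12.png'); cv2.imwrite('pics/w12b.png',cv2.resize(a,(800,600)))
print('bar exp px',proj(m,(428.3,167.9,109.5)))
c,_=ray(m,0,0); V,U=np.where(d>0)
X=np.stack([(U-m['cx'])/m['fx']*d[V,U],(V-m['cy'])/m['fy']*d[V,U],d[V,U]],1)@m['R']+c; L=R.inv().apply(X-s['ee_pos'])
for x0 in(-10,0,15,30,45):
    q=(abs(L[:,0]-x0)<6)&(abs(L[:,1])<30)&(X[:,2]>98)&(X[:,2]<120)
    if q.sum()>3: print(x0,q.sum(),'y',np.percentile(L[q][:,1],[0,50,100]).round(1),'z',X[q][:,2].min().round(1),X[q][:,2].max().round(1))
```

```text
t 16.25 dpos [-1.3  1.6 93.3] drot [-0.0034 -0.002  -0.0011] at [426.6 167.6 146.8] [-3.1382e+00 -2.0000e-03  2.4879e+00] F [0.3 0.2 0.4] w 25.8
bar exp px (np.float64(256.0435822073322), np.float64(202.14189989924657))
-10 247 y [-3.2  1.5  6.3] z 110.6 116.6
0 261 y [-3.9  1.5  6.2] z 107.3 115.7
15 285 y [-3.9  1.4  6.1] z 109.2 116.3
30 298 y [-3.8  0.7  5.9] z 109.7 115.6
45 582 y [-3.8  5.7 29.9] z 108.3 115.6
```

View pics/w12b.png

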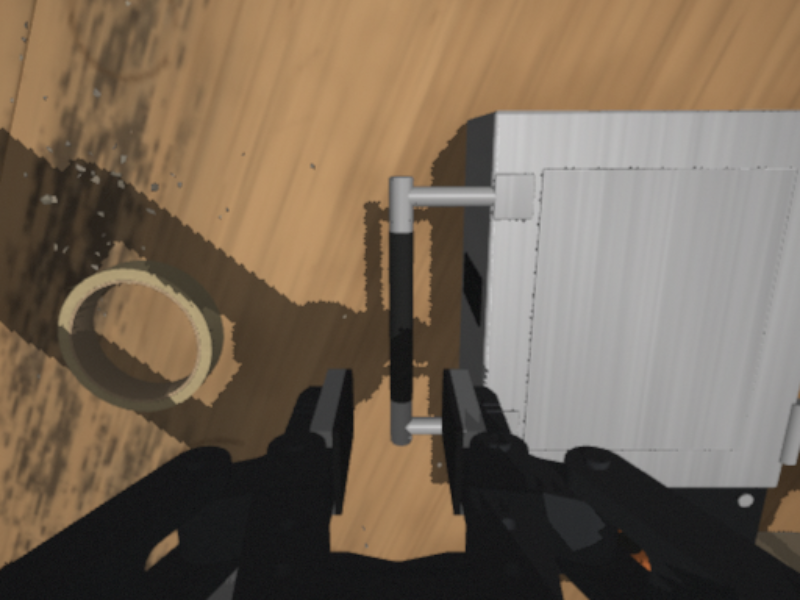

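The bar runs along the tool's x between the open fingers, centred 1 mm in y, with its centre at z≈110. Going down onto it.

Emit:
send_rows(delta_pos=[[0, 1, 20], [0, 1, 45], [0, 1, 65], [0, 1, 80], [0, 1, 90], [0, 1, 93], [0, 1, 93], [0, 1, 93]], delta_rot=[[-0.003, -0.002, 0], [-0.003, -0.002, 0], [-0.003, -0.002, 0], [-0.003, -0.002, 0], [-0.003, -0.002, 0], [-0.003, -0.002, 0], [-0.003, -0.002, 0], [-0.003, -0.002, 0]], fingers=[26, 26, 26, 26, 26, 26, 26, 26])

```text
t: 17.1
ee_pos: [428.8, 168.7, 56.4]
tool_rot: [3.138, 0.003, 2.489]
contact_force: [-0.1, 0.4, -0.2]
width: 26.3
finger_force: 0.0
```

Emit:
send_rows(delta_pos=[[0, 0, 0], [0, 0, 0], [0, 0, 0], [0, 0, 0], [0, 0, 0]], delta_rot=[[0, 0, 0], [0, 0, 0], [0, 0, 0], [0, 0, 0], [0, 0, 0]], fingers=[0, 0, 0, 0, 0])

```text
t: 17.6
ee_pos: [428.3, 168.2, 56.5]
tool_rot: [3.139, 0.003, 2.489]
contact_force: [-2.1, -2.0, 6.0]
width: 7.4
finger_force: 58.7
```

Run:
```python
from h import *
delta((0,0,0),2.489)
# arc in tool frame: lid angle a, tool vertical; x_disp direction in tool y
s=ctrl.state(); R=Ro.from_euler('xyz',s['tool_rot']); xd=np.array([np.cos(.918),np.sin(.918),0])
for a in range(0,61,5):
    r=np.radians(a); w=178*(1-np.cos(r))*xd+np.array([0,0,178*np.sin(r)]); print(a,R.inv().apply(w).round(1))
```

```text
t 17.6 dpos [ 238.3 -393.9   54.9] drot [ 0.0021  0.0031 -0.0002] at [428.3 168.2  56.5] [3.1395e+00 3.1000e-03 2.4888e+00] F [-2.1 -2.   6. ] w 7.4
0 [0. 0. 0.]
5 [ -0.    0.7 -15.5]
10 [ -0.1   2.8 -30.9]
15 [ -0.1   6.2 -46.1]
20 [ -0.2  10.9 -60.9]
25 [ -0.2  16.8 -75.2]
30 [ -0.3  24.  -88.9]
35 [  -0.3   32.4 -102. ]
40 [  -0.4   41.9 -114.3]
45 [  -0.4   52.4 -125.8]
50 [  -0.4   63.9 -136.2]
55 [  -0.4   76.2 -145.6]
60 [  -0.5   89.3 -154. ]
```

Run:
```python
from h import *
s=ctrl.state(); im,d,m=snap('wrist','w13.png'); R=Ro.from_euler('xyz',s['tool_rot'])
for u in(238,246,256,266,274):
    print(u,[(v,im[v,u].max(),*R.inv().apply(dep(m,d,u,v)-s['ee_pos']).round(0)) for v in range(200,262,6)])
```

```text
238 [(200, np.uint8(153), np.float64(-6.0), np.float64(-12.0), np.float64(57.0)), (206, np.uint8(84), np.float64(-11.0), np.float64(-12.0), np.float64(57.0)), (212, np.uint8(84), np.float64(-15.0), np.float64(-12.0), np.float64(57.0)), (218, np.uint8(81), np.float64(-20.0), np.float64(-12.0), np.float64(57.0)), (224, np.uint8(84), np.float64(-25.0), np.float64(-12.0), np.float64(57.0)), (230, np.uint8(86), np.float64(-30.0), np.float64(-12.0), np.float64(57.0)), (236, np.uint8(75), np.float64(11.0), np.float64(-7.0), np.float64(-45.0)), (242, np.uint8(69), np.float64(10.0), np.float64(-7.0), np.float64(-50.0)), (248, np.uint8(69), np.float64(10.0), np.float64(-6.0), np.float64(-55.0)), (254, np.uint8(67), np.float64(10.0), np.float64(-6.0), np.float64(-60.0)), (260, np.uint8(68), np.float64(10.0), np.float64(-6.0), np.float64(-66.0))]
246 [(200, np.uint8(35), np.float64(31.0), np.float64(-3.0), np.float64(-58.0)), (206, np.uint8(36), np.float64(29.0), np.float64(-3.0), np.float64(-57.0)), (212, np.uint8(38), np.float64(26.0), np.float64(-3.0), np.float64(-56.0)), (218, np.uint8(35), 
[... 2381 characters left out ...]
, np.float64(57.0)), (212, np.uint8(182), np.float64(-15.0), np.float64(15.0), np.float64(56.0)), (218, np.uint8(86), np.float64(-20.0), np.float64(15.0), np.float64(56.0)), (224, np.uint8(87), np.float64(-25.0), np.float64(15.0), np.float64(56.0)), (230, np.uint8(85), np.float64(-30.0), np.float64(15.0), np.float64(57.0)), (236, np.uint8(78), np.float64(10.0), np.float64(9.0), np.float64(-43.0)), (242, np.uint8(86), np.float64(10.0), np.float64(9.0), np.float64(-50.0)), (248, np.uint8(86), np.float64(10.0), np.float64(8.0), np.float64(-56.0)), (254, np.uint8(86), np.float64(10.0), np.float64(8.0), np.float64(-61.0)), (260, np.uint8(76), np.float64(10.0), np.float64(8.0), np.float64(-66.0))]
```

The bar sits 10 mm above the fingertips, well held. First a gentle test lift to about 3°.

Emit:
send_rows(delta_pos=[[0, 0, -3], [0, 0.1, -6], [0, 0.3, -9], [0, 0.3, -9]], delta_rot=[[0, 0, 0], [0, 0, 0], [0, 0, 0], [0, 0, 0]], fingers=[0, 0, 0, 0])

```text
t: 18.05
ee_pos: [428.3, 168.3, 64.4]
tool_rot: [3.14, 0.003, 2.489]
contact_force: [2.2, -2.8, -2.2]
width: 7.7
finger_force: 58.5
```

The lid comes up freely at about 2 N. Continuing along the arc.

Emit:
send_rows(delta_pos=[[0, 0.4, -6.5], [0, 1.4, -14], [0, 2.5, -22], [0, 4, -29.5], [0, 5.9, -37], [0, 8, -44.5], [-0.1, 10.6, -52], [-0.1, 13.4, -59], [-0.1, 16.5, -66], [-0.2, 20, -73], [-0.2, 23.7, -80], [-0.2, 23.7, -80]], delta_rot=[[0, 0, 0], [0, 0, 0], [0, 0, 0], [0, 0, 0], [0, 0, 0], [0, 0, 0], [0, 0, 0], [0, 0, 0], [0, 0, 0], [0, 0, 0], [0, 0, 0], [0, 0, 0]], fingers=[0, 0, 0, 0, 0, 0, 0, 0, 0, 0, 0, 0])

```text
t: 19.25
ee_pos: [442.0, 186.4, 146.1]
tool_rot: [-3.141, 0.003, 2.488]
contact_force: [-1.6, -7.0, 0.4]
width: 7.7
finger_force: 58.7
```

Run:
```python
from h import *
s=ctrl.state(); print(s['contact_force'],s['moment'],s['width'],s['ee_pos']-[428.3,168.2,56.5]); im,d,m=snap('wrist','w14.png'); R=Ro.from_euler('xyz',s['tool_rot'])
for v in(200,220,240): print([(u,*R.inv().apply(dep(m,d,u,v)-s['ee_pos']).round(1)) for u in(246,256,266)])
```

```text
[-1.58609213 -6.98404829  0.42857388] [-1.25460198  0.26274658  0.04103187] 7.707127653232087 [13.73658365 18.15389907 89.62228239]
[(246, np.float64(30.5), np.float64(-3.0), np.float64(-55.0)), (256, np.float64(30.4), np.float64(0.9), np.float64(-54.7)), (266, np.float64(29.6), np.float64(4.9), np.float64(-52.2))]
[(246, np.float64(22.2), np.float64(-3.1), np.float64(-55.2)), (256, np.float64(22.6), np.float64(0.9), np.float64(-56.3)), (266, np.float64(21.6), np.float64(4.9), np.float64(-53.8))]
[(246, np.float64(12.9), np.float64(-3.1), np.float64(-53.8)), (256, np.float64(13.6), np.float64(0.9), np.float64(-55.3)), (266, np.float64(12.3), np.float64(5.1), np.float64(-52.6))]
```

The bar rolled about 3 mm towards the tips while turning in them; the lid is near 29.5°. For the rest I turn the tool with the lid about the hinge, so it rolls no further.

Run:
```python
import numpy as np
H=np.array([155.8,37.7])
for a in np.arange(.05,.53,.05):
    c,s=np.cos(a),np.sin(a); print(round(a,2),(H-[c*H[0]-s*H[1],s*H[0]+c*H[1]]).round(1))
```

```text
0.05 [ 2.1 -7.7]
0.1 [  4.5 -15.4]
0.15 [  7.4 -22.9]
0.2 [ 10.6 -30.2]
0.25 [ 14.2 -37.4]
0.3 [ 18.1 -44.4]
0.35 [ 22.4 -51.1]
0.4 [ 27.  -57.7]
0.45 [ 31.9 -64. ]
0.5 [ 37.1 -70.1]
```

Emit:
send_rows(delta_pos=[[0, 2.1, -7.7], [0, 4.5, -15.4], [0, 7.4, -22.9], [0, 10.6, -30.2], [0, 14.2, -37.4], [0, 18.1, -44.4], [0, 18.1, -44.4]], delta_rot=[[0.05, 0, 0], [0.1, 0, 0], [0.15, 0, 0], [0.2, 0, 0], [0.25, 0, 0], [0.3, 0, 0], [0.3, 0, 0]], fingers=[0, 0, 0, 0, 0, 0, 0])

```text
t: 20.0
ee_pos: [453.1, 201.0, 190.9]
tool_rot: [-2.839, 0.003, 2.488]
contact_force: [-1.2, -8.9, 4.1]
width: 7.2
finger_force: 60.4
```

```bash
cat > bar.py <<'E'
from h import *
import sys
s=ctrl.state(); im,d,m=snap('wrist',sys.argv[1]); R=Ro.from_euler('xyz',s['tool_rot'])
print(s['t'],s['contact_force'].round(1),s['width'],s['ee_pos'],s['tool_rot'],s['joints'].round(2))
for v in(200,220,240): print([(u,*R.inv().apply(dep(m,d,u,v)-s['ee_pos']).round(1)) for u in(246,256,266)])
b=s['ee_pos']+R.apply([0,.9,-50]); h=np.array([493.8+70*.607,253.7+70*.794,109]); w=b-h
print('bar',b,'lid deg',np.degrees(np.arctan2(w[2],-w[:2]@[.607,.794])),'radius',np.linalg.norm(w))
# lid plane normal from pixels between bar and hinge (tool y>25)
V,U=np.where(d>0); c,_=ray(m,0,0)
X=np.stack([(U-m['cx'])/m['fx']*d[V,U],(V-m['cy'])/m['fy']*d[V,U],d[V,U]],1)@m['R']+c
D=X-h; x=D[:,:2]@[.607,.794]; y=D[:,:2]@[-.794,.607]; z=D[:,2]
q=(x>-110)&(x<-5)&(abs(y)<70)&(z>10)
if q.sum()>200:
    p=np.polyfit(x[q],z[q],1); r=z[q]-np.polyval(p,x[q]); k=abs(r)<6; p=np.polyfit(x[q][k],z[q][k],1); print('lid plane deg',np.degrees(np.arctan(-p[0])),k.sum(),p)
E
python3 bar.py w15.png
```

```text
20.0 [-1.2 -8.9  4.1] 7.2153648988690025 [453.11808649 200.95399416 190.88406126] [-2.83850184e+00  2.83106128e-03  2.48790332e+00] [ 0.41  0.19  1.29 -0.16  1.92 -0.54]
[(246, np.float64(30.4), np.float64(-3.2), np.float64(-54.9)), (256, np.float64(30.9), np.float64(0.7), np.float64(-56.4)), (266, np.float64(30.1), np.float64(4.7), np.float64(-54.0))]
[(246, np.float64(21.6), np.float64(-3.2), np.float64(-53.9)), (256, np.float64(22.5), np.float64(0.8), np.float64(-56.0)), (266, np.float64(21.2), np.float64(4.8), np.float64(-52.7))]
[(246, np.float64(13.2), np.float64(-3.3), np.float64(-54.6)), (256, np.float64(13.5), np.float64(0.8), np.float64(-55.3)), (266, np.float64(12.7), np.float64(4.9), np.float64(-53.4))]
bar [462.60911715 213.56460131 238.33617317] lid deg 46.972907240415715 radius 176.96936383108633
lid plane deg 58.36228187963632 4250 [-1.6230817  -2.56126867]
```

```bash
cat > lid.py <<'E'
from h import *
import sys
h=np.array([493.8+70*.607,253.7+70*.794,109])
def an(f):
    im,d,m=load(f); V,U=np.where(d>0); c,_=ray(m,0,0)
    X=np.stack([(U-m['cx'])/m['fx']*d[V,U],(V-m['cy'])/m['fy']*d[V,U],d[V,U]],1)@m['R']+c
    D=X-h; x=D[:,:2]@[.607,.794]; y=D[:,:2]@[-.794,.607]; z=D[:,2]
    r=np.hypot(x,z); a=np.degrees(np.arctan2(z,-x))
    for y0,y1 in((-80,-55),(-45,-20),(20,45),(55,80)):
        for r0,r1 in((60,90),(90,120),(120,140),(150,185)):
            q=(y>y0)&(y<y1)&(r>r0)&(r<r1)&(z>8)&(x<40)
            if q.sum()>20: print((y0,r0),q.sum(),np.percentile(a[q],[10,50,90]).round(1))
for f in sys.argv[1:]: print(f); an(f)
E
python3 - <<'E'
from h import *
snap('scene','s15.png'); snap('top','t15.png')
E
python3 lid.py s15.png t15.png w15.png
```

```text
s15.png
(-80, 60) 21 [43.5 44.4 44.9]
(-80, 90) 39 [24.3 44.3 45.3]
(-80, 120) 55 [24.2 37.2 45.6]
(-45, 60) 28 [43.  44.1 44.8]
(-45, 90) 32 [44.6 45.1 45.6]
(-45, 150) 30 [44.9 45.7 47. ]
(20, 60) 33 [43.3 44.2 44.8]
(20, 90) 34 [44.5 45.  45.6]
(20, 150) 32 [44.8 45.8 47.1]
(55, 60) 31 [43.  43.9 45.2]
(55, 90) 34 [44.2 44.7 45.3]
(55, 120) 24 [44.7 45.2 46.4]
t15.png
(-80, 60) 36 [49.8 51.4 53.1]
(-80, 90) 42 [48.7 50.  50.6]
(-80, 120) 49 [27.8 48.  49.9]
(-45, 60) 23 [50.5 51.6 53.2]
(-45, 90) 27 [48.8 50.6 51.4]
(-45, 120) 30 [47.6 49.1 50.4]
(-45, 150) 26 [47.7 48.5 49.9]
(55, 60) 25 [49.6 51.1 52.3]
(55, 90) 34 [48.6 50.2 51.3]
w15.png
(-80, 60) 176 [49.4 49.9 50.4]
(-80, 90) 157 [48.2 48.4 48.7]
(-45, 60) 1183 [49.2 49.6 50.2]
(-45, 90) 931 [48.6 48.9 49.3]
(-45, 120) 243 [47.8 48.  48.4]
(-45, 150) 961 [47.5 48.4 48.8]
(20, 60) 1582 [49.  49.5 50.2]
(20, 90) 2027 [48.4 48.8 49.2]
(20, 120) 1690 [47.8 48.1 48.7]
(20, 150) 1565 [47.3 48.3 48.7]
(55, 60) 1887 [48.3 48.9 49.7]
(55, 90) 2439 [47.9 48.3 48.9]
(55, 120) 2036 [47.7 48.  48.7]
(55, 150) 324 [47.  48.2 48.7]
```

All views put the lid at 47°, so it needs 13° more: 0.227 rad about the hinge.

Emit:
send_rows(delta_pos=[[0, 2.1, -7.7], [0, 4.5, -15.4], [0, 7.4, -22.9], [0, 10, -29], [0, 11.6, -32.3], [0, 12.5, -34.1], [0, 12.5, -34.1], [0, 12.5, -34.1], [0, 12.5, -34.1]], delta_rot=[[0.05, 0, 0], [0.1, 0, 0], [0.15, 0, 0], [0.19, 0, 0], [0.213, 0, 0], [0.227, 0, 0], [0.227, 0, 0], [0.227, 0, 0], [0.227, 0, 0]], fingers=[0, 0, 0, 0, 0, 0, 0, 0, 0])

```text
t: 21.05
ee_pos: [466.4, 218.5, 219.5]
tool_rot: [-2.616, 0.003, 2.487]
contact_force: [0.1, -5.7, 0.8]
width: 6.9
finger_force: 60.7
```

```bash
python3 bar.py w16.png
python3 - <<'E'
from h import *
snap('scene','s16.png'); im,d,m=snap('top','t16.png')
E
python3 lid.py s16.png w16.png; python3 hz.py w17.png
python3 - <<'E'
from h import *
a=cv2.imread('pics/s16.png')[100:300,100:400]; b=cv2.imread('pics/t16.png')[70:290,60:420]
cv2.imwrite('pics/fin.png',np.hstack([cv2.resize(a,(400,267),interpolation=cv2.INTER_CUBIC),cv2.resize(b,(400,267),interpolation=cv2.INTER_CUBIC)]))
i0,_,_=load('top0.png'); i1,_,_=load('t16.png')
for n,(u,v) in dict(can=(363,229),tin=(587,245),jig=(521,224),mill=(474,243),sauce=(223,326),tape=(437,359)).items():
    u=int(u*.64);v=int(v*.64);D=cv2.absdiff(i0[v-12:v+13,u-12:u+13],i1[v-12:v+13,u-12:u+13]); print(n,D.mean())
E
```

```text
21.05 [ 0.1 -5.7  0.8] 6.866373064435837 [466.38897888 218.53394551 219.50150697] [-2.61558173  0.00268505  2.48709904] [ 0.48  0.39  1.05 -0.26  2.17 -0.53]
[(246, np.float64(30.6), np.float64(-3.2), np.float64(-55.6)), (256, np.float64(30.7), np.float64(0.7), np.float64(-56.0)), (266, np.float64(29.9), np.float64(4.6), np.float64(-53.6))]
[(246, np.float64(21.9), np.float64(-3.3), np.float64(-54.6)), (256, np.float64(22.2), np.float64(0.7), np.float64(-55.6)), (266, np.float64(20.9), np.float64(4.8), np.float64(-52.0))]
[(246, np.float64(12.4), np.float64(-3.4), np.float64(-52.9)), (256, np.float64(14.4), np.float64(0.7), np.float64(-57.3)), (266, np.float64(12.3), np.float64(4.8), np.float64(-52.7))]
bar [482.05412664 239.13809767 262.29031462] lid deg 59.96871352792858 radius 177.08567693829286
lid plane deg 55.84232301457297 2228 [-1.4737959  63.05357764]
s16.png
(-80, 60) 34 [56.2 57.2 58.5]
(-80, 90) 50 [38.2 58.1 59.1]
(-80, 120) 67 [37.  53.7 58.9]
(-45, 60) 43 [56.1 58.  58.8]
(-45, 90) 47 [56.9 58.  59. ]
(-45, 120) 35 [57.9 58.5 59.6]
(-45, 150) 28 [57.9 58.3 59.9]
(20, 6
[... 1058 characters left out ...]
                                                          ~~~~~~~~~~~~~^^^^^^^^^^^^^^
    return _quantile_unchecked(
        a, q, axis, out, overwrite_input, method, keepdims, weights)
    return _ureduce(a,
                    func=_quantile_ureduce_func,
    ...<5 lines>...
                    overwrite_input=overwrite_input,
                    method=method)
    r = func(a, **kwargs)
    result = _quantile(arr,
                       quantiles=q,
    ...<2 lines>...
                       out=out,
                       weights=wgt)
    slices_having_nans = np.isnan(arr[-1, ...])
                                  ~~~^^^^^^^^^
IndexError: index -1 is out of bounds for axis 0 with size 0
```

View pics/fin.png

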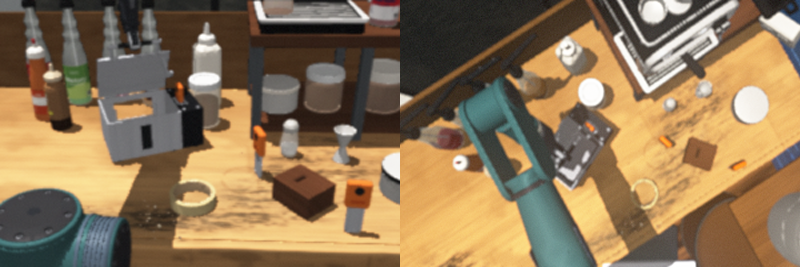

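The lid stands at 60°, the key is in the lock and the bystanders are in place. Handing in.

```bash
python3 -c "
from station import ctrl
print(abs(ctrl.state()['qvel']).max(), ctrl.job_done())"
```

```text
the job is handed in; nothing more can be done
0.001645686774141452 None
```

I handed the job in at about 21 s: the key is seated in the lock and released, and the lid is held by its bar at about 60°. The bystanders look unmoved in the final pictures, and no verdict came back.

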